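# Put the kiln props back in the rack, each in front of its twin

## Robot

A 6-joint arm with a two-finger parallel gripper is mounted at the origin on a cart in front of the work surface, level with it; the furniture and walls round the work are solid. World frame = base frame: x ahead of the robot, y to its left, z up, the work surface at z = 0. Lengths are in m, angles in rad, forces in N, time in s.
With the tool pointing down it reaches from about 0.275 to 0.725 m from the base axis. Payload 5.6 kg.
Tool frame: the origin (TCP) lies between the finger pads; the fingertips stand 22 mm ahead of it and the grasp point (between the pads) lies 3 mm ahead of it; z points along the fingers, y is the direction in which the jaws open and shut (so a half turn about z gives the same grasp; the last joint's range is limited). The gripper opens to 85 mm and grips with 20 to 120 N. Pads are 22 mm wide; open, the fingers measure 114 mm over their backs; the gripper's body (76 mm by 85 mm) begins 54 mm behind the grasp point. The pads swing forward as they close: fully open they stand 13 mm farther back than shut.
Start: joints at [1.509, 0.255, 0.108, 0, -1.424, -0.285], TCP at [0.187, 0.517, 0.253] pointing down, gripper open.
Joint ranges: [-2.95, 2.95], [-1.21, 1.97], [-1.09, 1.5], [-2.87, 1.71], [-2.94, -0.07], [-3.05, 3.05]. Speed limits (rad/s): [2.57, 2.57, 3.14, 3.14, 3.14, 3.14].

## Interface

Orientations are given as a rotation vector (axis times angle).
In Python, from workcell import sensors, imaging, order gives the robot as it stands.
- The arm moves only by the tool send_rows, never from a script. Its argument "deltas" is text: rows parted by semicolons, each of 6 numbers parted by spaces: the shift along the world's x, y, z scaled (see below), then the turn, a rotation vector about the world's x, y, z scaled (see below). A call has 1 to 12 rows; each row is the pose to reach, as a shift and turn from the pose commanded when the call began; what a row does not reach only later rows make up. The controller multiplies each number of a shift by 0.25 m and each number of a turn by 30 degrees. A row lasts 1/12 s, in which the tool goes at most 41.7 mm and 7.16 degrees, less where a joint would pass 70% of its speed; a pose out of reach is approached as far as the arm can. A call with a number of a shift or a turn outside -1 to 1 is refused whole. A call with a gripper value outside its range is refused whole. "fingers" is the closure in counts, from 0 (fully open) to 255 (shut), set as the call begins (left out, the last holds). The fingers move at their own pace and stop on an object; "newtons" is the grip in N (left out, the last holds). Time passes only in rows, so rows that repeat a pose let the fingers close. It gives the time, the measured TCP pose, the force and the opening at its end, in the units of the state.
- sensors.get_state(): the state, without advancing time (a new reading comes with each control period).
- imaging.grab_frame(name): name is "scene" or "top"; returns a dict with "color" (384x512x3 uint8, red, green, blue), "intrinsics" (3x3 intrinsics, pixels), "T" (4x4, takes a point from camera to world coordinates). Camera axes: x right, y up, looking along -z (the intrinsics and any distortion apply to the point x, -y, -z); pixel columns grow to the right and rows downward; lengths in m; the calibration is good to about 2 mm. A picture is of the moment at which its call begins. There is no depth.
- order.hand_in(): hands the job in, once; it reports no verdict.
The state is a dict: "t": time; "joints": joint angles; "joint_vel": joint speeds; "joint_torque": joint torques, N m; "tcp_pos": TCP position; "orientation": TCP orientation; "force": force on the tool from outside, world axes, zero at the start; "moment": the same for the moment, N m; "grip_width": opening from 0.0 (shut) to 1.0 (fully open).
Only numpy, scipy, OpenCV 4.12 (cv2) and the standard library are available. Lean on these libraries where they do the work, as an engineer would, in place of code of your own. Each camera call takes 0.05 s, during which the arm holds its last target.

## Task

The four hollow kiln props on the carrying board are back from a firing. Store them in the prop rack: lift each one onto the empty front peg of the column whose back peg holds a prop of the same shape and size, standing upright and fully down, so that the front row repeats the order of the back row. Take care not to shift the jar and the mug standing behind the board, and do not tip a prop over.

Things in the scene. Friction and masses are not known exactly. Their poses are not given: they have to be found in the camera images.
- square_centre (a point): Centre (on the axis, half-way up) of the loose square kiln prop: an cream-coloured ceramic square tube, 40 x 40 mm outside, 85 mm tall, bore 25 mm; its own x and y axes are square to its faces, open from end to end. At the start it stands upright over one of the four pegs in the row on the carrying board, its foot on the board's top 18 mm above the bench. z axis up along the prop
- hex_centre (a point): Centre (on the axis, half-way up) of the loose hexagonal kiln prop: an cream-coloured ceramic hexagonal tube, 42 mm across flats (48 mm over corners), 62 mm tall, bore 26 mm; its own x axis is square to a pair of flats, as are the directions 60 degrees either side of it, open from end to end. At the start it stands upright over one of the four pegs in the row on the carrying board, its foot on the board's top 18 mm above the bench. z axis up along the prop
- wide_centre (a point): Centre (on the axis, half-way up) of the loose wide round kiln prop: an cream-coloured ceramic wide round tube, 50 mm outside, 62 mm tall, bore 27 mm, open from end to end. At the start it stands upright over one of the four pegs in the row on the carrying board, its foot on the board's top 18 mm above the bench. z axis up along the prop
- slim_centre (a point): Centre (on the axis, half-way up) of the loose slim round kiln prop: an cream-coloured ceramic slim round tube, 34 mm outside, 85 mm tall, bore 22 mm, open from end to end. At the start it stands upright over one of the four pegs in the row on the carrying board, its foot on the board's top 18 mm above the bench. z axis up along the prop
- seat_square (a point): Foot of the empty front peg of one column of the fixed prop rack: the column whose back peg, 100 mm further along this frame's +x, already holds a fixed square prop, the twin of the loose one. The point lies on the flat wooden top of the column (24 mm above the bench), where the prop's foot comes to rest; z up. Peg 12 mm thick, 36 mm high, rounded tip; front pegs stand 80 mm apart in a row along this frame's y, in an order that changes; columns do not move when touched
- seat_hex (a point): Foot of the empty front peg of one column of the fixed prop rack: the column whose back peg, 100 mm further along this frame's +x, already holds a fixed hexagonal prop, the twin of the loose one. The point lies on the flat wooden top of the column (24 mm above the bench), where the prop's foot comes to rest; z up. Peg 12 mm thick, 36 mm high, rounded tip; front pegs stand 80 mm apart in a row along this frame's y, in an order that changes; columns do not move when touched
- seat_wide (a point): Foot of the empty front peg of one column of the fixed prop rack: the column whose back peg, 100 mm further along this frame's +x, already holds a fixed wide round prop, the twin of the loose one. The point lies on the flat wooden top of the column (24 mm above the bench), where the prop's foot comes to rest; z up. Peg 12 mm thick, 36 mm high, rounded tip; front pegs stand 80 mm apart in a row along this frame's y, in an order that changes; columns do not move when touched
- seat_slim (a point): Foot of the empty front peg of one column of the fixed prop rack: the column whose back peg, 100 mm further along this frame's +x, already holds a fixed slim round prop, the twin of the loose one. The point lies on the flat wooden top of the column (24 mm above the bench), where the prop's foot comes to rest; z up. Peg 12 mm thick, 36 mm high, rounded tip; front pegs stand 80 mm apart in a row along this frame's y, in an order that changes; columns do not move when touched
- jar_centre (a point): Centre of the loose lidded plastic jar, 50 mm across, 72 mm tall, that stands behind the carrying board. Not to be shifted
- mug_centre (a point): Centre line of the loose white mug (79 mm across, 89 mm tall, handle to one side; point 44 mm up) that stands behind the carrying board. Not to be shifted

How it is judged:
By the outcome, as a careful person would: the job done as asked, in the order asked, and still so for the second after the job is handed in, with the robot touching nothing.
It also fails if it takes over 125 s, if anything falls off the work surface, if the arm or the gripper's body presses on something with over 40 N, if the wrist force passes 120 N, or if a joint passes its speed limit or range.

## Working session

There is one attempt and no reset: what is moved stays moved. The work goes in short steps, Python scripts to look and compute and a tool call to move; the robot and the scene stay as the last step left them, time stands still between calls to the robot, and variables do not carry over. Pictures are saved under pics/ and viewed, and the job is handed in when it is done.

Besides the shell and the picture viewer there is one more tool, called after "Request:" in YAML: its name, and indented under it one key for each argument. send_rows: Moves the arm, as the interface text tells. Its arguments: {"type":"object","properties":{"deltas":{"type":"string"},"fingers":{"type":"number"},"newtons":{"type":"number"}},"required":["deltas"]}

```bash
mkdir -p pics; ls; python3 - <<'E'
from workcell import sensors, imaging
import cv2
print(sensors.get_state())
for n in("scene","top"):
    f=imaging.grab_frame(n); cv2.imwrite(f"pics/{n}0.png",f["color"][:,:,::-1]); print(n,f["intrinsics"],f["T"],[k for k in f])
E
```

```text
pics
{'t': 0.0, 'joints': array([ 1.50858069e+00,  2.55745473e-01,  1.07023318e-01, -4.77861113e-04,
       -1.42390290e+00, -2.84618002e-01]), 'joint_vel': array([ 8.85351368e-04,  6.74246041e-04,  5.57057934e-05, -1.54207627e-03,
        5.86362470e-04,  6.69132235e-04]), 'joint_torque': array([-1.10550143e-03, -3.86634386e+01,  2.37932485e+01,  5.36514223e+00,
       -6.14789940e-03,  8.70296901e-07]), 'tcp_pos': array([0.18673604, 0.51685213, 0.25240352]), 'orientation': array([ 3.09261082e+00, -5.41864584e-01, -4.18828808e-04]), 'force': array([-0.56725116,  0.54992893, -0.2944417 ]), 'moment': array([-0.01158241,  0.02339523, -0.02844292]), 'grip_width': 0.9957621576200392}
scene [[492.36580625   0.         259.91917363]
 [  0.         492.36580625 191.5015253 ]
 [  0.           0.           1.        ]] [[ 0.49647173  0.64928607 -0.57614531 -0.21870029]
 [-0.86785982  0.35727031 -0.3452206  -0.48918578]
 [-0.01830732  0.67140564  0.7408639   1.08285605]
 [ 0.          0.          0.          1.        ]] ['color', 'intrinsics', 'T']
top [[348.53491665   0.         259.96987866]
 [  0.         348.53491665 190.43946883]
 [  0.           0.           1.        ]] [[-0.04543416  0.97810062 -0.20311306  0.4006899 ]
 [-0.99896281 -0.04387314  0.01218378 -0.00363649]
 [ 0.00300575  0.20345595  0.97907949  0.96334306]
 [ 0.          0.          0.          1.        ]] ['color', 'intrinsics', 'T']
```

View pics/scene0.png

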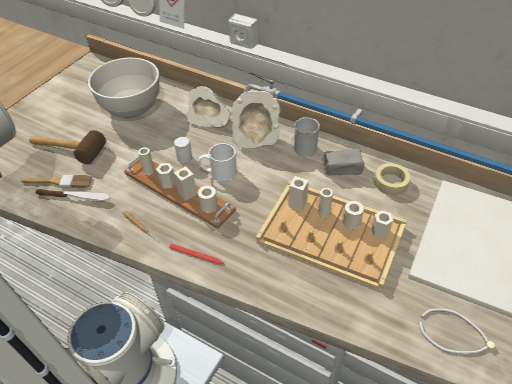

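View pics/top0.png

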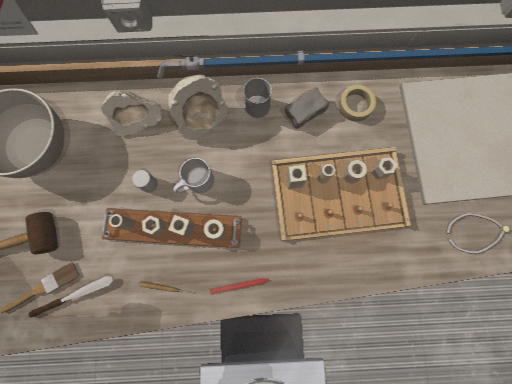

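```bash
cat > h.py <<'E'
import numpy as np, cv2
from workcell import sensors, imaging
def grab(n):
    f=imaging.grab_frame(n); return f["color"][:,:,::-1].copy(),f["intrinsics"],f["T"]
def proj(p,K,T):
    c=np.linalg.inv(T)@np.append(p,1.0); q=K@np.array([c[0],-c[1],-c[2]]); return q[:2]/q[2]
def ray(uv,K,T):
    d=np.linalg.inv(K)@np.array([uv[0],uv[1],1.0]); d=T[:3,:3]@np.array([d[0],-d[1],-d[2]]); return T[:3,3],d
def onz(uv,K,T,z):
    o,d=ray(uv,K,T); return o+d*(z-o[2])/d[2]
def crop(img,x0,y0,x1,y1,s,name):
    cv2.imwrite("pics/"+name+".png",cv2.resize(img[y0:y1,x0:x1],None,fx=s,fy=s,interpolation=cv2.INTER_CUBIC))
E
python3 - <<'E'
from h import *
for n in("scene","top"):
    i,K,T=grab(n)
    print(n,proj([0,0,0],K,T),proj([.187,.517,.253],K,T))
    if n=="top":
        crop(i,90,195,250,260,5,"tb"); crop(i,265,140,415,245,5,"tr")
    else:
        crop(i,110,130,250,235,5,"sb"); crop(i,250,165,420,285,4.5,"sr")
E
```

```text
scene [127.01759889 375.61885711] [-10.41564648 164.44164765]
top [264.69247586 428.28276513] [-16.66352    393.58768377]
```

View pics/tb.png

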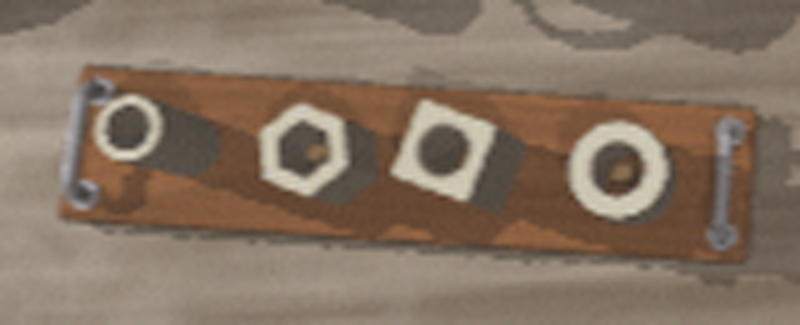

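View pics/tr.png

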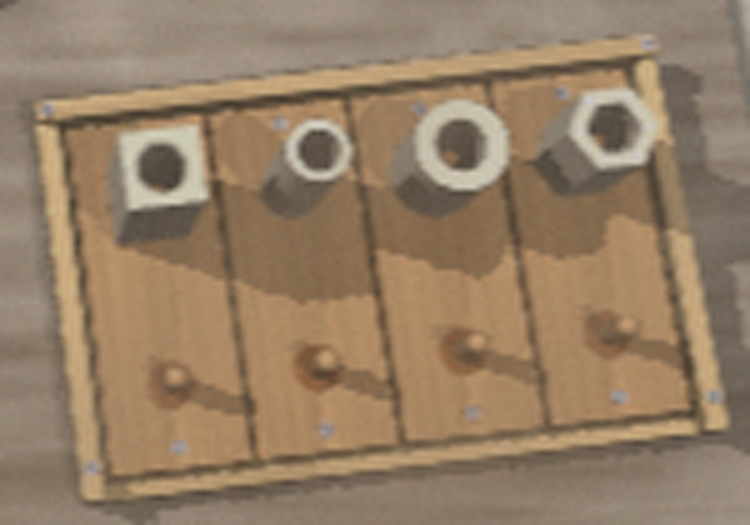

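View pics/sb.png

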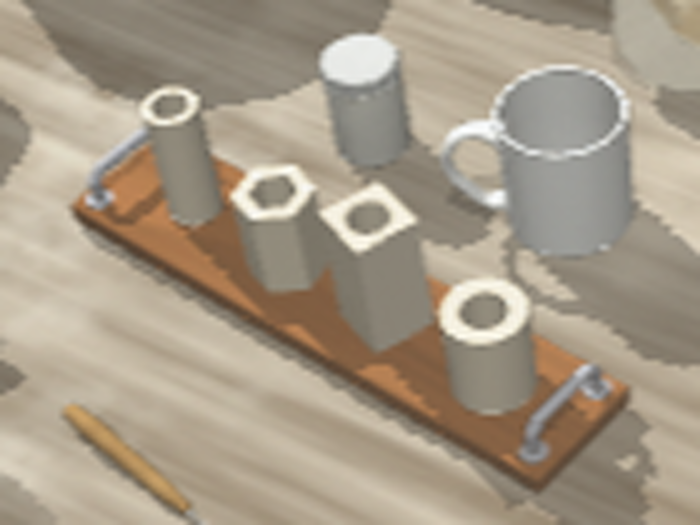

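View pics/sr.png

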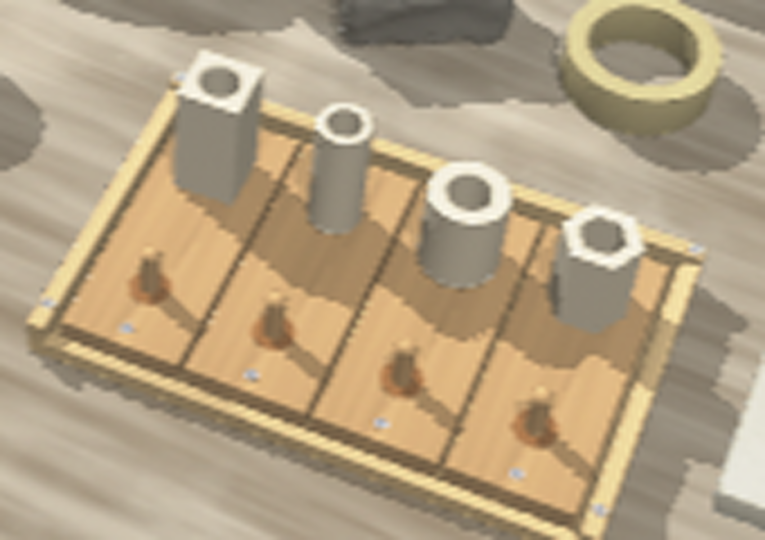

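```bash
cat > seg.py <<'E'
from h import *
def tops(n,save=None,boxes=((95,195,250,260),(265,140,415,245))):
    i,K,T=grab(n)
    hsv=cv2.cvtColor(i,cv2.COLOR_BGR2HSV)
    m=((hsv[...,2]>185)&(hsv[...,1]<60)).astype(np.uint8)*255
    out=[]
    for (x0,y0,x1,y1) in boxes:
        mm=np.zeros_like(m); mm[y0:y1,x0:x1]=m[y0:y1,x0:x1]
        cs,_=cv2.findContours(mm,cv2.RETR_EXTERNAL,cv2.CHAIN_APPROX_NONE)
        for c in cs:
            if cv2.contourArea(c)<50: continue
            hull=cv2.convexHull(c); M=cv2.moments(hull)
            out.append((M['m10']/M['m00'],M['m01']/M['m00'],cv2.contourArea(hull),hull[:,0]))
    if save: cv2.imwrite("pics/"+save+".png",cv2.resize(m,None,fx=1.5,fy=1.5))
    return out,i,K,T
E
python3 - <<'E'
from seg import *
B={"top":((95,195,250,260),(265,140,415,245)),"scene":((110,130,230,220),(250,165,420,285))}
for n in B:
    o,i,K,T=tops(n,"m_"+n,B[n])
    for u,v,a,h in sorted(o,key=lambda t:t[0]): print(n,round(u,1),round(v,1),a,*[np.round(onz((u,v),K,T,z)[:2],4) for z in(.080,.086,.103,.109)])
E
```

```text
top 150.2 224.3 201.5 [0.5087 0.2674] [0.508  0.2656] [0.5059 0.2604] [0.5052 0.2585]
top 178.3 224.7 230.5 [0.5047 0.1963] [0.504  0.1949] [0.502  0.1911] [0.5013 0.1897]
top 213.2 228.5 242.0 [0.491 0.108] [0.4904 0.1073] [0.4887 0.1051] [0.4881 0.1044]
top 297.2 172.8 219.5 [ 0.6266 -0.1141] [ 0.625  -0.1134] [ 0.6207 -0.1112] [ 0.6192 -0.1105]
top 357.0 168.5 225.0 [ 0.6313 -0.2718] [ 0.6297 -0.2699] [ 0.6253 -0.2648] [ 0.6237 -0.263 ]
top 387.6 165.0 181.5 [ 0.6373 -0.3532] [ 0.6357 -0.3509] [ 0.6312 -0.3441] [ 0.6296 -0.3418]
scene 143.2 185.0 4353.5 [0.4251 0.2766] [0.4212 0.272 ] [0.4103 0.2591] [0.4065 0.2545]
scene 168.8 153.5 185.0 [0.5629 0.2909] [0.5582 0.2863] [0.545  0.2731] [0.5403 0.2684]
scene 171.5 169.1 454.5 [0.5139 0.2444] [0.5095 0.24  ] [0.4971 0.2276] [0.4927 0.2232]
scene 184.9 141.1 169.5 [0.6308 0.2808] [0.6257 0.2762] [0.6113 0.2631] [0.6062 0.2585]
scene 205.1 186.4 364.5 [0.5042 0.1214] [0.4999 0.1177] [0.4877 0.1074] [0.4833 0.1037]
scene 208.6 146.6 1122.0 [0.6448 0.2036] [0.6396 0.1994] [0.625  0.1877] [0.6198 0.1835]
scene 255.7 227.0 100.5 [ 0.4485 -0.0738] [ 0.4445 -0.0763] [ 0.4332 -0.0833] [ 0.4292 -0.0858]
scene 260.7 208.2 156.0 [ 0.5102 -0.0536] [ 0.5059 -0.0562] [ 0.4935 -0.0636] [ 0.4891 -0.0662]
scene 264.7 249.6 133.5 [ 0.3979 -0.1291] [ 0.3942 -0.1312] [ 0.3837 -0.1373] [ 0.3801 -0.1395]
scene 267.9 196.7 135.0 [ 0.555  -0.0505] [ 0.5504 -0.0531] [ 0.5373 -0.0606] [ 0.5327 -0.0632]
scene 271.7 272.3 971.0 [ 0.3484 -0.176 ] [ 0.345  -0.1779] [ 0.3354 -0.1832] [ 0.332 -0.185]
scene 333.3 194.8 5162.5 [ 0.647  -0.2029] [ 0.6419 -0.2046] [ 0.6272 -0.2095] [ 0.622  -0.2112]
scene 372.7 167.5 62.5 [ 0.797  -0.2585] [ 0.7909 -0.2599] [ 0.7737 -0.2638] [ 0.7676 -0.2652]
scene 412.8 259.8 422.0 [ 0.5458 -0.4578] [ 0.5412 -0.458 ] [ 0.5283 -0.4586] [ 0.5237 -0.4588]
scene 414.9 180.2 71.5 [ 0.8064 -0.379 ] [ 0.8002 -0.3797] [ 0.7828 -0.3815] [ 0.7767 -0.3822]
```

```bash
python3 - <<'E'
from h import *
zt={"slim":.103,"hex":.080,"square":.103,"wide":.080}
# hand-read approximate centres (crop px)
P={"top":{"L":((90,195,5),{"slim":(128,127),"hex":(304,149),"square":(444,150),"wide":(619,170)}),
          "R":((265,140,5),{"square":(163,166),"slim":(318,150),"wide":(462,146),"hex":(613,129)})},
 "scene":{"L":((110,130,5),{"slim":(171,105),"hex":(274,192),"square":(369,217),"wide":(486,312)}),
          "R":((250,165,4.5),{"square":(220,81),"slim":(344,124),"wide":(468,194),"hex":(602,237)})}}
rays={}
for n in P:
    i,K,T=grab(n)
    g=cv2.cvtColor(i,cv2.COLOR_BGR2HSV); S=8
    for side in "LR":
        (x0,y0,s),d=P[n][side]
        for k,(X,Y) in d.items():
            u=x0+(X+.5)/s-.5; v=y0+(Y+.5)/s-.5
            r=16; a,b=int(u)-r,int(v)-r
            w=cv2.resize(i[b:b+2*r,a:a+2*r],None,fx=S,fy=S,interpolation=cv2.INTER_CUBIC)
            hs=cv2.cvtColor(w,cv2.COLOR_BGR2HSV)
            th=190 if n=="top" else 205
            m=((hs[...,2]>th)&(hs[...,1]<60)).astype(np.uint8)*255
            cs,_=cv2.findContours(m,cv2.RETR_EXTERNAL,cv2.CHAIN_APPROX_NONE)
            c0=((u-a+.5)*S-.5,(v-b+.5)*S-.5)
            best=None
            for c in cs:
                h=cv2.convexHull(c)
                if cv2.pointPolygonTest(h,c0,False)>0 and (best is None or cv2.contourArea(h)>cv2.contourArea(best)): best=h
            z=zt[k]+(.006 if side=="R" else 0)
            if best is None: print(n,side,k,"none"); continue
            M=cv2.moments(best); mu=a+(M['m10']/M['m00']+.5)/S-.5; mv=b+(M['m01']/M['m00']+.5)/S-.5
            pts=np.array([onz((a+(q[0]+.5)/S-.5,b+(q[1]+.5)/S-.5),K,T,z)[:2] for q in best[:,0]],np.float32)
            rect=cv2.minAreaRect(pts*1000)
            rays[n,side,k]=ray((mu,mv),K,T)
            print(n,side,k,"hand",np.round(onz((u,v),K,T,z)[:2],4),"seg",np.round(onz((mu,mv),K,T,z)[:2],4),"rect c,size,ang",np.round(rect[0],0),np.round(rect[1],1),round(rect[2],1),"area",round(cv2.contourArea(pts*1000)))
for side in "LR":
  for k in zt:
    if ("top",side,k) in rays and ("scene",side,k) in rays:
      (o1,d1),(o2,d2)=rays["top",side,k],rays["scene",side,k]
      A=np.stack([d1,-d2],1); t=np.linalg.lstsq(A,o2-o1,rcond=None)[0]
      p,q=o1+d1*t[0],o2+d2*t[1]; print(side,k,"tri",np.round((p+q)/2,4),"gap",round(np.linalg.norm(p-q),4))
i,K,T=grab("top")
for k,(X,Y) in {"square":(176,378),"slim":(325,361),"wide":(474,346),"hex":(622,329)}.items():
    print("peg top",k,np.round(onz((265+(X+.5)/5-.5,140+(Y+.5)/5-.5),K,T,.057),4))
i,K,T=grab("scene")
for k,(X,Y) in {"square":(150,254),"slim":(275,298),"wide":(404,346),"hex":(540,396)}.items():
    print("peg scene",k,np.round(onz((250+(X+.5)/4.5-.5,165+(Y+.5)/4.5-.5),K,T,.057),4))
E
```

```text
top L slim none
top L hex hand [0.5086 0.2668] seg [0.5086 0.2674] rect c,size,ang [509. 267.] [44.4 39.3] 7.2 area 1362
top L square hand [0.5021 0.1908] seg [0.5022 0.1912] rect c,size,ang [502. 191.] [37.6 38.7] 67.6 area 1433
top L wide hand [0.4907 0.1076] seg [0.4911 0.1084] rect c,size,ang [491. 108.] [44.9 45.5] 89.3 area 1645
top R square hand [ 0.6193 -0.1105] seg [ 0.6192 -0.1108] rect c,size,ang [ 619. -111.] [39.3 39.5] 3.6 area 1507
top R slim hand [ 0.6241 -0.1896] seg [ 0.6246 -0.1894] rect c,size,ang [ 625. -189.] [28.2 29.8] 87.4 area 703
top R wide hand [ 0.6289 -0.2699] seg [ 0.6297 -0.27  ] rect c,size,ang [ 630. -270.] [44.7 46.6] 87.1 area 1668
top R hex hand [ 0.6346 -0.3497] seg [ 0.6359 -0.3508] rect c,size,ang [ 635. -351.] [40.9 43.5] 62.9 area 1397
scene L slim hand [0.5197 0.345 ] seg [0.505  0.3584] rect c,size,ang [502. 355.] [48.3 66.3] 35.3 area 2303
scene L hex hand [0.5077 0.2654] seg [0.5081 0.2671] rect c,size,ang [508. 266.] [44.3 48.4] 26.9 area 1644
scene L square hand [0.5008 0.1892] seg [0.5005 0.1905] rect c,size,ang [501. 191.] [42.7 39.9]
[... 533 characters left out ...]
,size,ang [ 635. -350.] [45.  47.6] 1.1 area 1723
L hex tri [0.5087 0.2677 0.0791] gap 0.0001
L square tri [0.5023 0.1919 0.1007] gap 0.0005
L wide tri [0.4912 0.1086 0.0788] gap 0.0003
R slim tri [ 0.6249 -0.1895  0.107 ] gap 0.0007
R hex tri [ 0.6359 -0.3509  0.0853] gap 0.0006
R square tri [ 0.6211 -0.1127  0.1074] gap 0.0044
R wide tri [ 0.6299 -0.2702  0.0842] gap 0.0008
peg top square [ 0.5179 -0.1161  0.057 ]
peg top slim [ 0.5233 -0.1949  0.057 ]
peg top wide [ 0.5277 -0.2739  0.057 ]
peg top hex [ 0.5332 -0.3528  0.057 ]
peg scene square [ 0.5164 -0.1177  0.057 ]
peg scene slim [ 0.5226 -0.1966  0.057 ]
peg scene wide [ 0.5271 -0.2758  0.057 ]
peg scene hex [ 0.5321 -0.356   0.057 ]
```

```bash
python3 - <<'E'
from h import *
for n,L in {"top":[("slim",116,220.5,.103,12),("hexL",150.3,224.3,.080,13),("hexR",387.6,165,.086,13),("sqL",178.5,224.8,.103,14),("sqR",297.2,172.8,.109,14)],"scene":[("slim",143.8,150.6,.103,11),("hexL",165,168,.08,13),("hexR",383.3,217.3,.086,12),("sqL",183.5,173,.103,14)]}.items():
    i,K,T=grab(n)
    for k,u,v,z,r in L:
        S=8; a,b=int(u)-r,int(v)-r
        w=cv2.resize(i[b:b+2*r,a:a+2*r],None,fx=S,fy=S,interpolation=cv2.INTER_CUBIC)
        hs=cv2.cvtColor(w,cv2.COLOR_BGR2HSV)
        for th in (165,185,205):
            m=((hs[...,2]>th)&(hs[...,1]<60)).astype(np.uint8)*255
            m=cv2.morphologyEx(m,cv2.MORPH_CLOSE,np.ones((9,9)))
            cs,_=cv2.findContours(m,cv2.RETR_EXTERNAL,cv2.CHAIN_APPROX_NONE)
            h=cv2.convexHull(max(cs,key=cv2.contourArea))
            pts=np.array([onz((a+(q[0]+.5)/S-.5,b+(q[1]+.5)/S-.5),K,T,z)[:2] for q in h[:,0]])
            M=cv2.moments(pts.astype(np.float32)*1000); c=np.array([M['m10'],M['m01']])/M['m00']
            N=6 if 'hex' in k else 4
            e=np.roll(pts,-1,0)-pts; l=np.hypot(*e.T); an=np.arctan2(e[:,1],e[:,0])-np.pi/2
            f=np.sum(l**2*np.exp(1j*N*an)); 
            print(n,k,th,np.round(c,1),"A",round(M['m00']),"normal deg",round(np.degrees(np.angle(f))/N,1),"mod",360/N,"q",round(abs(f)/np.sum(l**2),2))
i,K,T=grab("top"); j,K2,T2=grab("scene")
print("jar",onz((143,178),K,T,.072),"mug",onz((196,172),K,T,.089),"handle",onz((179,188),K,T,.05))
print("board corners",onz((90+82/5,195+68/5),K,T,.018),onz((90+752/5,195+108/5),K,T,.018))
E
```

```text
top slim 165 [520.4 347.2] A 785 normal deg 17.0 mod 90.0 q 0.01
top slim 185 [520.3 347.3] A 721 normal deg 4.2 mod 90.0 q 0.1
top slim 205 [507.2 347.7] A 20 normal deg -2.4 mod 90.0 q 0.97
top hexL 165 [508.7 267.4] A 1498 normal deg -23.4 mod 60.0 q 0.95
top hexL 185 [508.7 267.4] A 1398 normal deg -23.8 mod 60.0 q 0.94
top hexL 205 [494. 267.] A 214 normal deg 2.9 mod 60.0 q 0.31
top hexR 165 [ 635.7 -350.1] A 1526 normal deg 3.7 mod 60.0 q 0.91
top hexR 185 [ 636.  -350.6] A 1435 normal deg 3.2 mod 60.0 q 0.89
top hexR 205 [ 618.  -352.3] A 27 normal deg -3.3 mod 60.0 q 0.97
top sqL 165 [502.3 191.2] A 1589 normal deg -22.1 mod 90.0 q 0.99
top sqL 185 [502.3 191.2] A 1470 normal deg -22.1 mod 90.0 q 0.99
top sqL 205 [513.  175.8] A 74 normal deg -31.8 mod 90.0 q 0.78
top sqR 165 [ 619.  -110.2] A 1625 normal deg 4.3 mod 90.0 q 0.99
top sqR 185 [ 619.2 -110.6] A 1532 normal deg 3.8 mod 90.0 q 0.99
top sqR 205 [ 604.1 -108.8] A 246 normal deg -2.6 mod 90.0 q 0.93
scene slim 165 [507.2 351.6] A 2059 normal deg -42.2 mod 90.0 q 0.62
scene slim 185 [506.7 351.7] A 1919 normal deg -3
[... 208 characters left out ...]
 mod 60.0 q 0.58
scene hexL 205 [508.3 267.2] A 1640 normal deg -22.6 mod 60.0 q 0.78
scene hexR 165 [ 646.2 -345.2] A 3426 normal deg 26.6 mod 60.0 q 0.19
scene hexR 185 [ 646.7 -345.1] A 3350 normal deg 25.6 mod 60.0 q 0.23
scene hexR 205 [ 635.3 -350.7] A 1727 normal deg 3.1 mod 60.0 q 0.49
scene sqL 165 [506.8 209.6] A 3759 normal deg -23.8 mod 90.0 q 0.31
scene sqL 185 [501.8 203.9] A 2896 normal deg -4.2 mod 90.0 q 0.3
scene sqL 205 [500.7 190.6] A 1629 normal deg -22.3 mod 90.0 q 0.97
jar [0.63274617 0.29094095 0.072     ] mug [0.63821087 0.14873492 0.089     ] handle [0.60655097 0.20135558 0.05      ]
board corners [0.56492481 0.40679937 0.018     ] [0.52639983 0.04122961 0.018     ]
```

Request:
send_rows:
  deltas: "0.1 -0.13 0 0 0 -0.16; 0.2 -0.26 0 0 0 -0.33; 0.3 -0.4 0 0 0 -0.5; 0.4 -0.53 0 0 0 -0.66; 0.5 -0.66 0 0 0 -0.83; 0.6 -0.8 0 0 0 -1; 0.6 -0.8 0 0 0 -1"
  fingers: 0
  newtons: 50

```text
t: 1.28
tcp_pos: [0.3395, 0.3126, 0.254]
orientation: [-2.842, 1.338, -0.002]
force: [-0.0, 0.6, 0.6]
grip_width: 1.0
```

Request:
send_rows:
  deltas: "0.1 -0.13 0 0 0 -0.16; 0.2 -0.26 0 0 0 -0.33; 0.3 -0.4 0 0 0 -0.5; 0.4 -0.53 0 0 0 -0.66; 0.5 -0.66 0 0 0 -0.83; 0.6 -0.8 0 0 0 -1; 0.616 -0.836 0 0 0 -1; 0.616 -0.836 0 0 0 -1"

```text
t: 1.95
tcp_pos: [0.492, 0.1056, 0.2529]
orientation: [2.404, -2.021, 0.0]
force: [-0.5, 0.8, -0.2]
grip_width: 0.999
```

Request:
send_rows:
  deltas: "0 0 -0.1 0 0 -0.1; 0 0 -0.2 0 0 -0.213; 0 0 -0.2 0 0 -0.213; 0 0 -0.2 0 0 -0.213"

```text
t: 2.28
tcp_pos: [0.4901, 0.1084, 0.2029]
orientation: [2.294, -2.143, -0.001]
force: [0.1, -0.2, 0.3]
grip_width: 0.997
```

Request:
send_rows:
  deltas: "0 0 -0.1 0 0 0; 0 0 -0.2 0 0 0; 0 0 -0.3 0 0 0; 0 0 -0.38 0 0 0; 0 0 -0.44 0 0 0; 0 0 -0.5 0 0 0; 0 0 -0.54 0 0 0; 0 0 -0.564 0 0 0; 0 0 -0.564 0 0 0; 0 0 -0.564 0 0 0"

```text
t: 3.12
tcp_pos: [0.4918, 0.1089, 0.0635]
orientation: [-2.293, 2.145, -0.002]
force: [-0.2, 0.5, -0.3]
grip_width: 1.002
```

Request:
send_rows:
  deltas: "0 0 0 0 0 0; 0 0 0 0 0 0; 0 0 0 0 0 0; 0 0 0 0 0 0; 0 0 0 0 0 0; 0 0 0 0 0 0; 0 0 0 0 0 0; 0 0 0 0 0 0; 0 0 0 0 0 0; 0 0 0 0 0 0"
  fingers: 255

```text
t: 3.95
tcp_pos: [0.4914, 0.1084, 0.0633]
orientation: [-2.292, 2.146, -0.001]
force: [-1.2, -0.0, 5.6]
grip_width: 0.546
```

Request:
send_rows:
  deltas: "0 0 0.04 0 0 0; 0 0 0.1 0 0 0; 0 0 0.18 0 0 0; 0 0 0.28 0 0 0; 0 0 0.38 0 0 0; 0 0 0.48 0 0 0; 0 0 0.56 0 0 0; 0 0 0.6 0 0 0; 0 0 0.6 0 0 0"

```text
t: 4.7
tcp_pos: [0.4919, 0.1086, 0.2143]
orientation: [-2.29, 2.145, -0.003]
force: [0.1, 0.2, -2.5]
grip_width: 0.549
```

```bash
python3 - <<'E'
from h import *
print(sensors.get_state()["tcp_pos"],sensors.get_state()["grip_width"])
i,K,T=grab("scene"); crop(i,100,90,300,240,4,"s1")
E
```

```text
[0.49186669 0.10861798 0.21434876] 0.5490609750922099
```

View pics/s1.png

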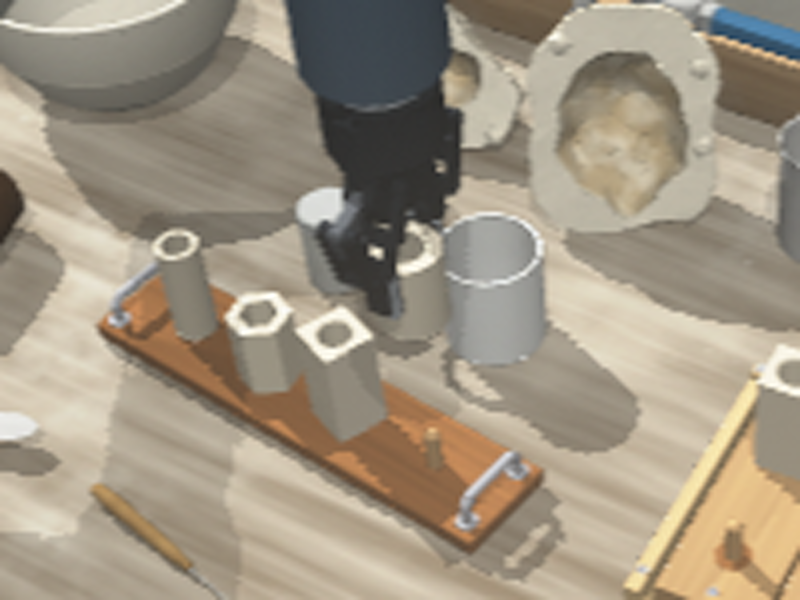

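Request:
send_rows:
  deltas: "0.01 -0.05 0 0 0 0; 0.02 -0.15 0 0 0 0; 0.03 -0.27 0 0 0 0; 0.04 -0.4 0 0 0 0; 0.05 -0.53 0 0 0 0; 0.06 -0.66 0 0 0 0; 0.08 -0.8 0 0 0 0"

```text
t: 5.33
tcp_pos: [0.5096, -0.0928, 0.21]
orientation: [2.292, -2.146, -0.005]
force: [0.5, 0.3, -2.1]
grip_width: 0.547
```

Request:
send_rows:
  deltas: "0.01 -0.13 0 0 0 0; 0.02 -0.26 0 0 0 0; 0.03 -0.4 0 0 0 0; 0.04 -0.53 0 0 0 0; 0.05 -0.63 0 0 0 0; 0.06 -0.7 0 0 0 0; 0.068 -0.739 0 0 0 0; 0.068 -0.739 0 0 0 0; 0.068 -0.739 0 0 0 0; 0.068 -0.739 0 0 0 0"

```text
t: 6.17
tcp_pos: [0.5277, -0.2755, 0.2115]
orientation: [2.293, -2.147, -0.002]
force: [1.1, -0.5, -0.5]
grip_width: 0.547
```

```bash
python3 - <<'E'
from h import *
s=sensors.get_state();print(s["tcp_pos"],s["joints"],s["orientation"])
i,K,T=grab("scene"); crop(i,240,90,440,290,4,"s2")
E
```

```text
[ 0.5277277  -0.27545438  0.2115158 ] [-2.19026803e-01  3.60131471e-01  1.49507642e-01 -5.73928239e-04
 -1.36148601e+00  2.85113244e-01] [ 2.29335544e+00 -2.14684922e+00 -2.22484975e-03]
```

View pics/s2.png

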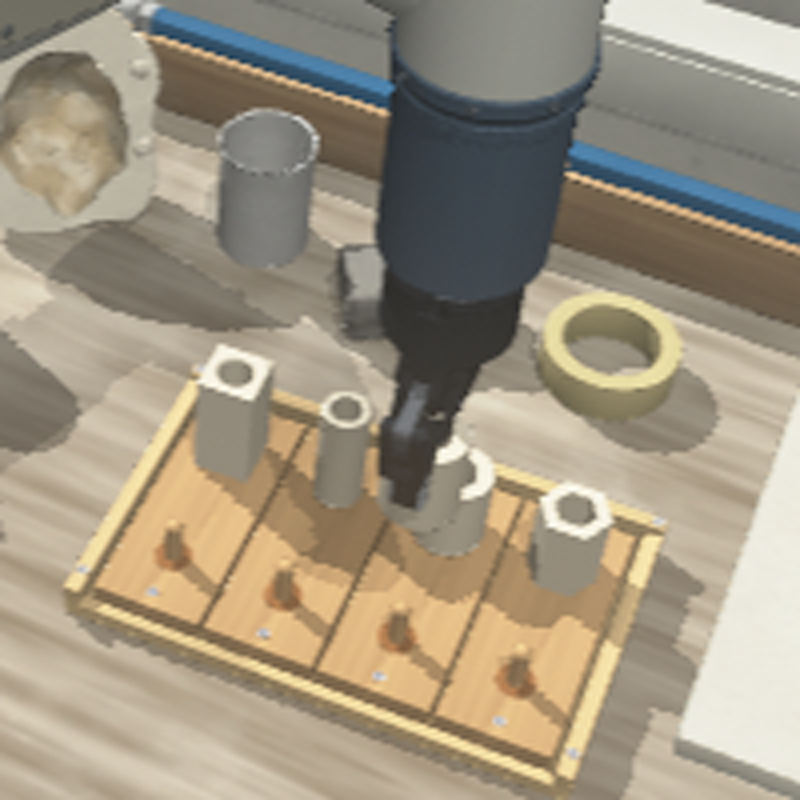

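Request:
send_rows:
  deltas: "0.004 0 -0.08 0 0 0; 0.004 0 -0.17 0 0 0; 0.004 0 -0.26 0 0 0; 0.004 0 -0.33 0 0 0; 0.004 0 -0.38 0 0 0; 0.004 0 -0.42 0 0 0; 0.004 0 -0.45 0 0 0; 0.004 0 -0.48 0 0 0; 0.004 0 -0.51 0 0 0; 0.004 0 -0.54 0 0 0; 0.004 0 -0.555 0 0 0; 0.004 0 -0.555 0 0 0"

```text
t: 7.22
tcp_pos: [0.5284, -0.2763, 0.0725]
orientation: [2.292, -2.148, -0.002]
force: [0.7, 0.0, -1.6]
grip_width: 0.549
```

Request:
send_rows:
  deltas: "0 0 -0.005 0 0 0; 0 0 -0.01 0 0 0; 0 0 -0.015 0 0 0; 0 0 -0.015 0 0 0"

```text
t: 7.55
tcp_pos: [0.5289, -0.2765, 0.0698]
orientation: [-2.293, 2.148, -0.0]
force: [0.0, 0.1, -1.4]
grip_width: 0.545
```

Request:
send_rows:
  deltas: "0 0 -0.003 0 0 0; 0 0 -0.006 0 0 0; 0 0 -0.006 0 0 0"

```text
t: 7.8
tcp_pos: [0.5291, -0.2766, 0.0693]
orientation: [-2.293, 2.147, -0.002]
force: [-2.3, 1.3, 4.6]
grip_width: 0.542
```

Request:
send_rows:
  deltas: "0 0 0 0 0 0; 0 0 0 0 0 0; 0 0 0 0 0 0; 0 0 0 0 0 0; 0 0 0 0 0 0; 0 0 0 0 0 0; 0 0 0 0 0 0; 0 0 0 0 0 0"
  fingers: 0

```text
t: 8.47
tcp_pos: [0.5289, -0.2765, 0.0682]
orientation: [2.293, -2.148, -0.0]
force: [0.3, 0.1, 0.3]
grip_width: 1.0
```

Request:
send_rows:
  deltas: "0 0 0.05 0 0 0; 0 0 0.12 0 0 0; 0 0 0.22 0 0 0; 0 0 0.34 0 0 0; 0 0 0.46 0 0 0; 0 0 0.58 0 0 0; 0 0 0.6 0 0 0; 0 0 0.6 0 0 0"

```text
t: 9.13
tcp_pos: [0.5301, -0.277, 0.2212]
orientation: [-2.291, 2.146, -0.008]
force: [0.6, 0.3, -0.5]
grip_width: 0.994
```

```bash
python3 - <<'E'
from h import *
s=sensors.get_state();print(s["tcp_pos"],s["orientation"],s["grip_width"])
i,K,T=grab("scene"); crop(i,240,140,440,290,4,"s3")
E
```

```text
[ 0.53011367 -0.27695388  0.22120643] [-2.29107023  2.14591777 -0.00831728] 0.9943550879457477
```

View pics/s3.png

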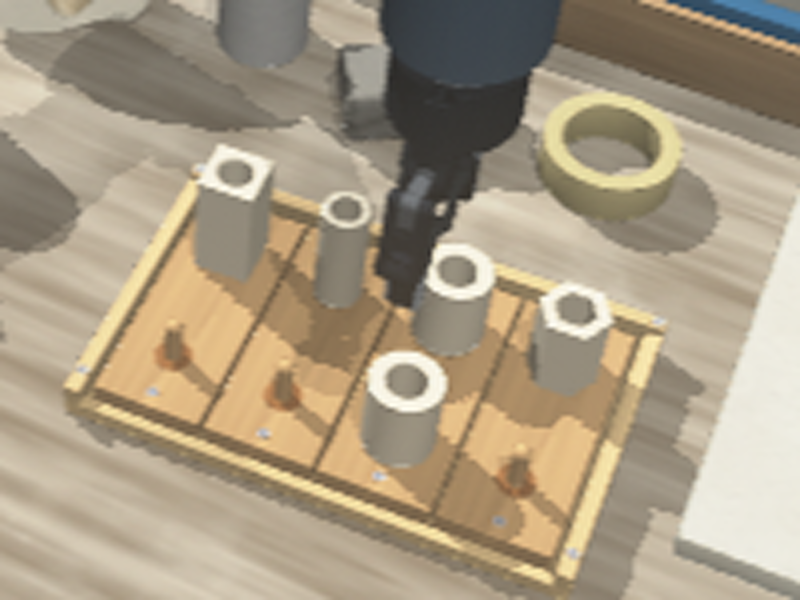

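Request:
send_rows:
  deltas: "0 0.08 0 0 0 0; -0.01 0.2 0 0 0 -0.05; -0.02 0.34 0 0 0 -0.1; -0.03 0.5 0 0 0 -0.2; -0.04 0.66 0 0 0 -0.3; -0.05 0.82 0 0 0 -0.35; -0.06 0.98 0 0 0 -0.4; -0.06 1 0 0 0 -0.4"

```text
t: 9.85
tcp_pos: [0.5126, -0.0217, 0.2165]
orientation: [2.058, -2.372, -0.004]
force: [-0.6, 0.5, -1.0]
grip_width: 1.002
```

Request:
send_rows:
  deltas: "-0.01 0.15 0 0 0 -0.1; -0.02 0.3 0 0 0 -0.2; -0.03 0.45 0 0 0 -0.3; -0.04 0.6 0 0 0 -0.4; -0.05 0.72 0 0 0 -0.465; -0.052 0.82 0 0 0 -0.465; -0.052 0.872 0 0 0 -0.465; -0.052 0.872 0 0 0 -0.465; -0.052 0.872 0 0 0 -0.465"

```text
t: 10.6
tcp_pos: [0.5004, 0.1913, 0.2169]
orientation: [1.752, -2.605, -0.0]
force: [-0.5, -0.3, -0.1]
grip_width: 0.996
```

```bash
python3 - <<'E'
from h import *
s=sensors.get_state();o=s["orientation"];print(s["tcp_pos"],s["orientation"],2*np.degrees(np.arctan2(o[1],o[0]))-90)
E
```

```text
[0.5004097  0.1913057  0.21689976] [ 1.75178166e+00 -2.60452056e+00 -3.91374733e-06] -202.1510176275779
```

Request:
send_rows:
  deltas: "0.006 0 -0.08 0 0 0; 0.006 0 -0.18 0 0 0; 0.006 0 -0.28 0 0 0; 0.006 0 -0.36 0 0 0; 0.006 0 -0.43 0 0 0; 0.006 0 -0.49 0 0 0; 0.006 0 -0.52 0 0 0; 0.006 0 -0.536 0 0 0; 0.006 0 -0.536 0 0 0; 0.006 0 -0.536 0 0 0"

```text
t: 11.43
tcp_pos: [0.5029, 0.1912, 0.085]
orientation: [-1.751, 2.607, -0.0]
force: [0.6, 0.3, 0.2]
grip_width: 0.999
```

Request:
send_rows:
  deltas: "0 0 0 0 0 0; 0 0 0 0 0 0; 0 0 0 0 0 0; 0 0 0 0 0 0; 0 0 0 0 0 0; 0 0 0 0 0 0; 0 0 0 0 0 0; 0 0 0 0 0 0; 0 0 0 0 0 0; 0 0 0 0 0 0"
  fingers: 255

```text
t: 12.27
tcp_pos: [0.5028, 0.1918, 0.0849]
orientation: [-1.752, 2.606, -0.0]
force: [-0.0, 1.0, 4.9]
grip_width: 0.465
```

Request:
send_rows:
  deltas: "0 0 0.04 0 0 0; 0 0 0.1 0 0 0; 0 0 0.18 0 0 0; 0 0 0.28 0 0 0; 0 0 0.38 0 0 0; 0 0 0.48 0 0 0; 0 0 0.56 0 0 0; 0 0 0.6 0 0 0; 0 0 0.6 0 0 0"

```text
t: 13.02
tcp_pos: [0.5031, 0.1919, 0.2364]
orientation: [-1.75, 2.605, -0.0]
force: [0.6, 0.1, -2.4]
grip_width: 0.465
```

```bash
python3 - <<'E'
from h import *
s=sensors.get_state();print(s["tcp_pos"])
i,K,T=grab("scene"); crop(i,100,90,300,240,4,"s4")
E
```

```text
[0.50310451 0.19185555 0.23644492]
```

View pics/s4.png

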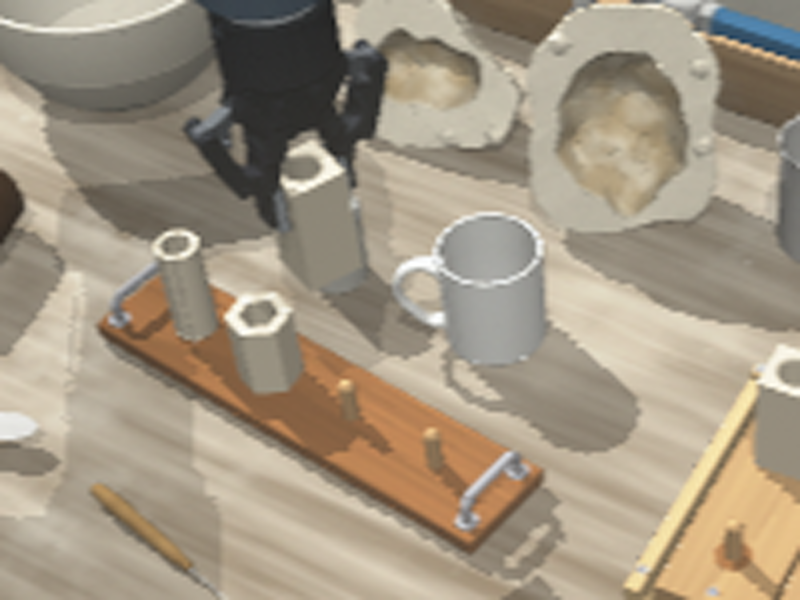

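Request:
send_rows:
  deltas: "0 -0.05 0 0 0 0.05; 0.01 -0.15 0 0 0 0.1; 0.01 -0.27 0 0 0 0.2; 0.02 -0.4 0 0 0 0.3; 0.02 -0.5 0 0 0 0.4; 0.03 -0.6 0 0 0 0.45; 0.03 -0.7 0 0 0 0.45"

```text
t: 13.65
tcp_pos: [0.5088, 0.0152, 0.2319]
orientation: [2.046, -2.38, -0.004]
force: [0.9, -0.3, -2.1]
grip_width: 0.464
```

Request:
send_rows:
  deltas: "0.01 -0.1 0 0 0 0.1; 0.01 -0.2 0 0 0 0.2; 0.02 -0.3 0 0 0 0.3; 0.03 -0.4 0 0 0 0.4; 0.032 -0.48 0 0 0 0.413; 0.032 -0.52 0 0 0 0.413; 0.032 -0.534 0 0 0 0.413; 0.032 -0.534 0 0 0 0.413; 0.032 -0.534 0 0 0 0.413"

```text
t: 14.4
tcp_pos: [0.5176, -0.1163, 0.2335]
orientation: [2.291, -2.149, -0.002]
force: [-0.7, 0.2, -1.7]
grip_width: 0.461
```

```bash
python3 - <<'E'
from h import *
s=sensors.get_state();o=s["orientation"];print(s["tcp_pos"],s["orientation"],2*np.degrees(np.arctan2(o[1],o[0]))-90)
E
```

```text
[ 0.5176324  -0.116309    0.23349976] [ 2.29112359e+00 -2.14868928e+00 -2.02607606e-03] -176.32503139808745
```

Request:
send_rows:
  deltas: "0.004 0 -0.08 0 0 0; 0.004 0 -0.17 0 0 0; 0.004 0 -0.26 0 0 0; 0.004 0 -0.33 0 0 0; 0.004 0 -0.38 0 0 0; 0.004 0 -0.42 0 0 0; 0.004 0 -0.45 0 0 0; 0.004 0 -0.48 0 0 0; 0.004 0 -0.51 0 0 0; 0.004 0 -0.54 0 0 0; 0.004 0 -0.56 0 0 0; 0.004 0 -0.56 0 0 0"

```text
t: 15.4
tcp_pos: [0.5183, -0.1169, 0.0931]
orientation: [2.291, -2.148, -0.002]
force: [0.2, 0.3, -1.1]
grip_width: 0.46
```

Request:
send_rows:
  deltas: "0 0 -0.005 0 0 0; 0 0 -0.01 0 0 0; 0 0 -0.014 0 0 0; 0 0 -0.014 0 0 0"

```text
t: 15.73
tcp_pos: [0.5191, -0.117, 0.091]
orientation: [-2.291, 2.149, -0.001]
force: [-0.0, -0.3, -2.1]
grip_width: 0.462
```

Request:
send_rows:
  deltas: "0 0 -0.003 0 0 0; 0 0 -0.006 0 0 0; 0 0 -0.006 0 0 0"

```text
t: 15.98
tcp_pos: [0.5192, -0.1171, 0.0909]
orientation: [-2.292, 2.148, -0.002]
force: [-2.3, 2.1, 7.9]
grip_width: 0.463
```

Request:
send_rows:
  deltas: "0 0 0 0 0 0; 0 0 0 0 0 0; 0 0 0 0 0 0; 0 0 0 0 0 0; 0 0 0 0 0 0; 0 0 0 0 0 0; 0 0 0 0 0 0; 0 0 0 0 0 0"
  fingers: 0

```text
t: 16.65
tcp_pos: [0.5189, -0.117, 0.0892]
orientation: [2.292, -2.149, -0.0]
force: [-0.9, -0.4, 0.4]
grip_width: 1.002
```

Request:
send_rows:
  deltas: "0 0 0.05 0 0 0; 0 0 0.12 0 0 0; 0 0 0.22 0 0 0; 0 0 0.34 0 0 0; 0 0 0.46 0 0 0; 0 0 0.52 0 0 0; 0 0 0.52 0 0 0; 0 0 0.52 0 0 0"

```text
t: 17.32
tcp_pos: [0.5193, -0.1169, 0.22]
orientation: [-2.29, 2.148, -0.002]
force: [-0.5, 0.3, -1.3]
grip_width: 1.0
```

```bash
python3 - <<'E'
from h import *
s=sensors.get_state();print(s["tcp_pos"],s["orientation"],s["grip_width"])
i,K,T=grab("scene"); crop(i,240,140,440,290,4,"s5")
i,K,T=grab("top"); crop(i,90,150,290,270,4,"t5")
E
```

```text
[ 0.51925628 -0.11686287  0.21997448] [-2.29026681e+00  2.14793670e+00 -1.82424441e-03] 0.9999879569729663
```

View pics/s5.png

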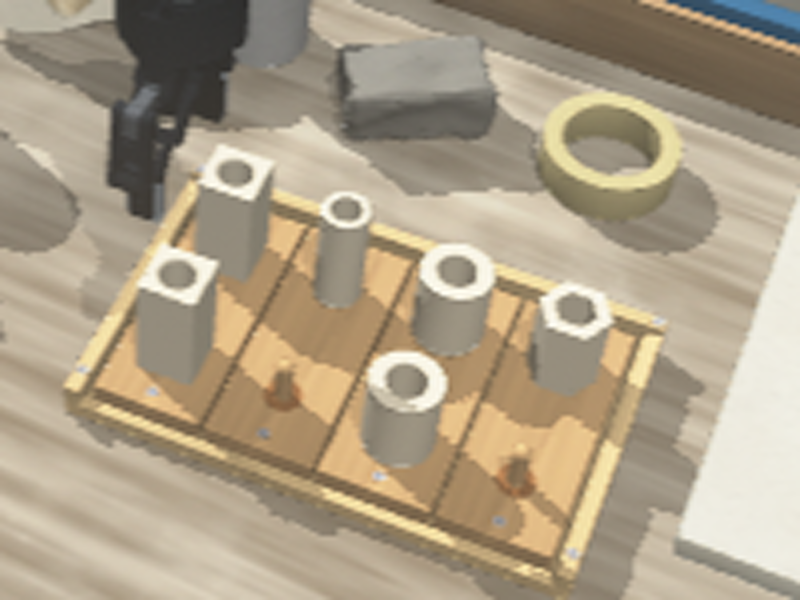

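View pics/t5.png

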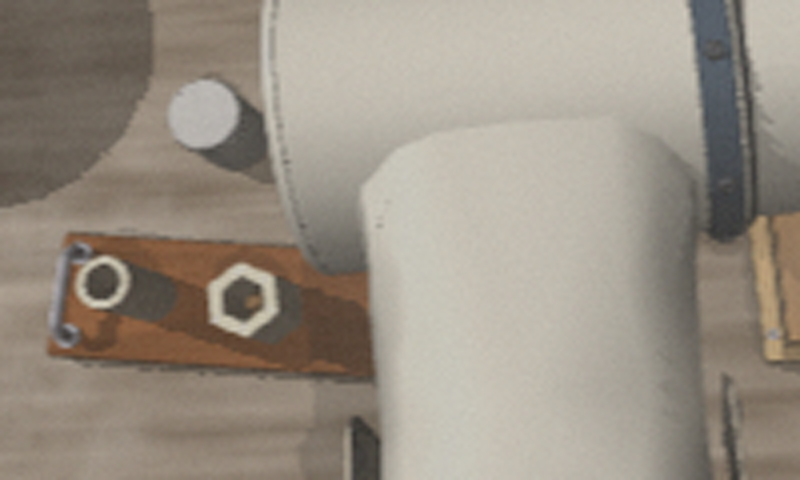

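Request:
send_rows:
  deltas: "0 0.08 0 0 0 -0.05; 0 0.2 0 0 0 -0.1; -0.01 0.34 0 0 0 -0.2; -0.01 0.48 0 0 0 -0.3; -0.02 0.64 0 0 0 -0.4; -0.02 0.8 0 0 0 -0.45"

```text
t: 17.92
tcp_pos: [0.5127, 0.0843, 0.218]
orientation: [2.018, -2.405, -0.001]
force: [1.5, -0.3, -0.7]
grip_width: 0.996
```

Request:
send_rows:
  deltas: "-0.01 0.15 0 0 0 -0.1; -0.01 0.3 0 0 0 -0.2; -0.02 0.45 0 0 0 -0.3; -0.02 0.57 0 0 0 -0.4; -0.022 0.66 0 0 0 -0.46; -0.022 0.72 0 0 0 -0.46; -0.022 0.737 0 0 0 -0.46; -0.022 0.737 0 0 0 -0.46; -0.022 0.737 0 0 0 -0.46"

```text
t: 18.67
tcp_pos: [0.5084, 0.2664, 0.2188]
orientation: [1.719, -2.628, 0.001]
force: [-0.4, -1.4, 0.9]
grip_width: 0.999
```

```bash
python3 - <<'E'
from h import *
s=sensors.get_state();o=s["orientation"];print(s["tcp_pos"],s["orientation"],2*np.degrees(np.arctan2(o[1],o[0]))-90)
E
```

```text
[0.50835568 0.26638053 0.21876954] [ 1.71939448e+00 -2.62779470e+00  5.16177849e-04] -203.6056849948272
```

Descend to TCP z 0.063 (−0.156 m).

Request:
send_rows:
  deltas: "0 0.003 -0.08 0 0 0; 0 0.003 -0.18 0 0 0; 0 0.003 -0.28 0 0 0; 0 0.003 -0.38 0 0 0; 0 0.003 -0.46 0 0 0; 0 0.003 -0.53 0 0 0; 0 0.003 -0.58 0 0 0; 0 0.003 -0.61 0 0 0; 0 0.003 -0.624 0 0 0; 0 0.003 -0.624 0 0 0; 0 0.003 -0.624 0 0 0"

```text
t: 19.58
tcp_pos: [0.5089, 0.2678, 0.0641]
orientation: [-1.719, 2.628, -0.0]
force: [0.4, 1.0, 0.2]
grip_width: 1.004
```

Request:
send_rows:
  deltas: "0 0 0 0 0 0; 0 0 0 0 0 0; 0 0 0 0 0 0; 0 0 0 0 0 0; 0 0 0 0 0 0; 0 0 0 0 0 0; 0 0 0 0 0 0; 0 0 0 0 0 0; 0 0 0 0 0 0; 0 0 0 0 0 0"
  fingers: 255

```text
t: 20.42
tcp_pos: [0.5088, 0.2683, 0.064]
orientation: [-1.719, 2.628, -0.0]
force: [-0.9, -0.3, 5.5]
grip_width: 0.491
```

Request:
send_rows:
  deltas: "0 0 0.04 0 0 0; 0 0 0.1 0 0 0; 0 0 0.18 0 0 0; 0 0 0.28 0 0 0; 0 0 0.38 0 0 0; 0 0 0.48 0 0 0; 0 0 0.56 0 0 0; 0 0 0.6 0 0 0; 0 0 0.6 0 0 0"

```text
t: 21.17
tcp_pos: [0.5091, 0.2685, 0.2156]
orientation: [-1.718, 2.626, 0.001]
force: [-0.5, -0.4, -1.8]
grip_width: 0.482
```

```bash
python3 - <<'E'
from h import *
s=sensors.get_state();print(s["tcp_pos"])
i,K,T=grab("scene"); crop(i,100,90,300,240,4,"s6")
E
```

```text
[0.50913324 0.26847647 0.21562937]
```

View pics/s6.png

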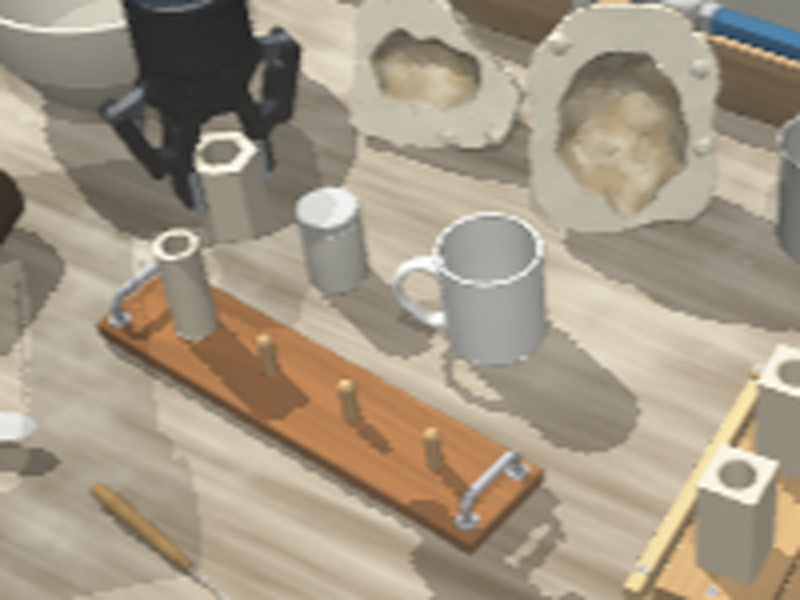

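Request:
send_rows:
  deltas: "0 -0.05 0 0 0 0; 0 -0.15 0 0 0 0.05; 0.01 -0.27 0 0 0 0.1; 0.01 -0.4 0 0 0 0.15; 0.02 -0.54 0 0 0 0.2; 0.02 -0.68 0 0 0 0.25; 0.03 -0.83 0 0 0 0.3"

```text
t: 21.8
tcp_pos: [0.5142, 0.0585, 0.2113]
orientation: [1.921, -2.482, -0.003]
force: [1.4, 0.7, -2.1]
grip_width: 0.481
```

Request:
send_rows:
  deltas: "0 -0.14 0 0 0 0.05; 0.01 -0.28 0 0 0 0.1; 0.02 -0.42 0 0 0 0.15; 0.02 -0.56 0 0 0 0.2; 0.03 -0.7 0 0 0 0.25; 0.04 -0.83 0 0 0 0.3"

```text
t: 22.3
tcp_pos: [0.5242, -0.1491, 0.2112]
orientation: [2.109, -2.325, -0.005]
force: [0.9, 0.8, -1.1]
grip_width: 0.482
```

Request:
send_rows:
  deltas: "0 -0.14 0 0 0 0.05; 0.01 -0.28 0 0 0 0.1; 0.01 -0.42 0 0 0 0.2; 0.02 -0.56 0 0 0 0.25; 0.02 -0.68 0 0 0 0.31; 0.03 -0.77 0 0 0 0.31; 0.03 -0.82 0 0 0 0.31; 0.03 -0.838 0 0 0 0.31; 0.03 -0.838 0 0 0 0.31; 0.03 -0.838 0 0 0 0.31"

```text
t: 23.13
tcp_pos: [0.5331, -0.3556, 0.2125]
orientation: [2.292, -2.149, -0.003]
force: [-0.3, 1.1, -2.3]
grip_width: 0.486
```

```bash
python3 - <<'E'
from h import *
s=sensors.get_state();o=s["orientation"];print(s["tcp_pos"],s["orientation"],2*np.degrees(np.arctan2(o[1],o[0]))-90)
E
```

```text
[ 0.53310572 -0.35561982  0.21251237] [ 2.29176971 -2.14878431 -0.00252897] -176.31143755485303
```

Request:
send_rows:
  deltas: "0.002 0 -0.08 0 0 0; 0.002 0 -0.17 0 0 0; 0.002 0 -0.26 0 0 0; 0.002 0 -0.33 0 0 0; 0.002 0 -0.38 0 0 0; 0.002 0 -0.42 0 0 0; 0.002 0 -0.45 0 0 0; 0.002 0 -0.48 0 0 0; 0.002 0 -0.51 0 0 0; 0.002 0 -0.54 0 0 0; 0.002 0 -0.558 0 0 0; 0.002 0 -0.558 0 0 0"

```text
t: 24.13
tcp_pos: [0.5333, -0.3562, 0.0726]
orientation: [2.291, -2.149, -0.003]
force: [-0.2, -0.2, -2.2]
grip_width: 0.482
```

Request:
send_rows:
  deltas: "0 0 -0.005 0 0 0; 0 0 -0.01 0 0 0; 0 0 -0.016 0 0 0; 0 0 -0.016 0 0 0"

```text
t: 24.47
tcp_pos: [0.5341, -0.3566, 0.0701]
orientation: [-2.291, 2.149, -0.001]
force: [-0.2, -1.4, -1.1]
grip_width: 0.482
```

Request:
send_rows:
  deltas: "0 0 -0.003 0 0 0; 0 0 -0.006 0 0 0; 0 0 -0.006 0 0 0"

```text
t: 24.72
tcp_pos: [0.5341, -0.3567, 0.0699]
orientation: [2.292, -2.149, 0.002]
force: [-1.9, 1.8, 6.9]
grip_width: 0.484
```

Request:
send_rows:
  deltas: "0 0 0 0 0 0; 0 0 0 0 0 0; 0 0 0 0 0 0; 0 0 0 0 0 0; 0 0 0 0 0 0; 0 0 0 0 0 0; 0 0 0 0 0 0; 0 0 0 0 0 0"
  fingers: 0

```text
t: 25.38
tcp_pos: [0.5339, -0.3565, 0.0682]
orientation: [-2.292, 2.149, 0.0]
force: [-0.3, 1.0, -0.5]
grip_width: 0.996
```

Request:
send_rows:
  deltas: "0 0 0.05 0 0 0; 0 0 0.12 0 0 0; 0 0 0.22 0 0 0; 0 0 0.34 0 0 0; 0 0 0.46 0 0 0; 0 0 0.56 0 0 0; 0 0 0.6 0 0 0; 0 0 0.6 0 0 0"

```text
t: 26.05
tcp_pos: [0.5351, -0.3572, 0.2219]
orientation: [-2.29, 2.148, -0.01]
force: [0.0, -0.0, -0.1]
grip_width: 0.998
```

```bash
python3 - <<'E'
from h import *
s=sensors.get_state();print(s["tcp_pos"],s["orientation"],s["grip_width"])
i,K,T=grab("scene"); crop(i,240,140,440,290,4,"s7")
i,K,T=grab("top"); crop(i,90,150,290,270,4,"t7")
E
```

```text
[ 0.53506241 -0.35723833  0.22185406] [-2.29049786  2.14769    -0.00960013] 0.9984054403936438
```

View pics/s7.png

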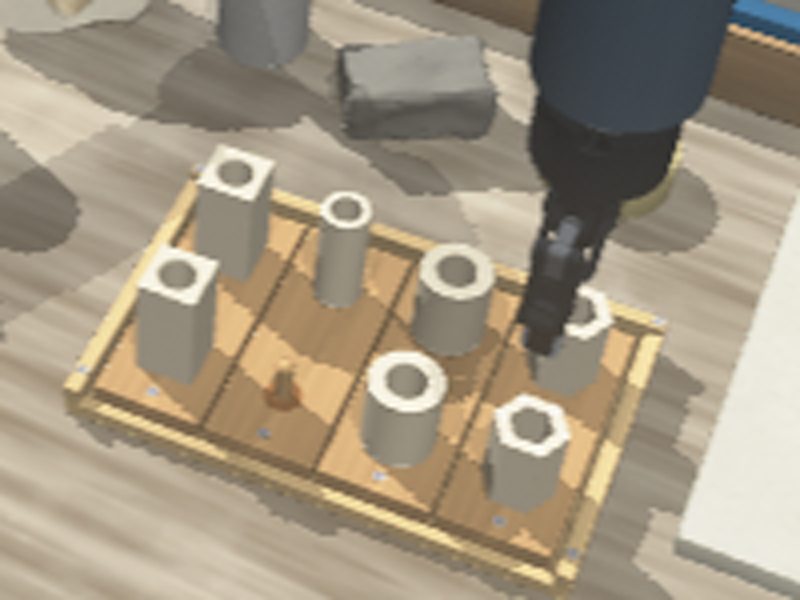

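View pics/t7.png

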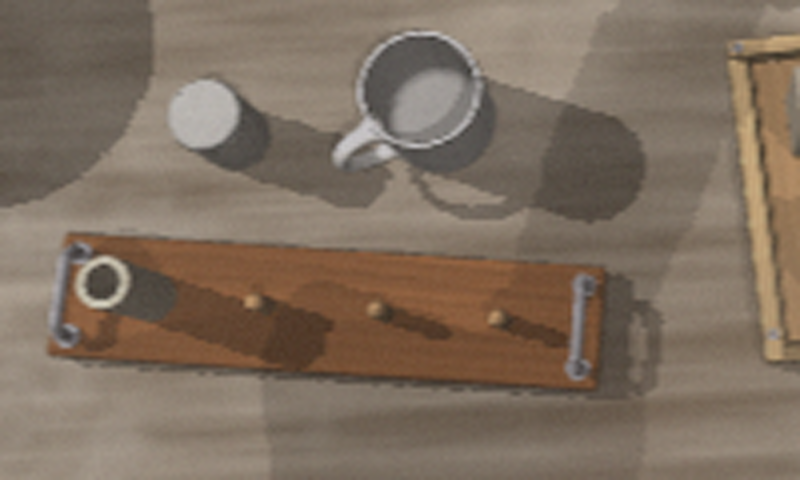

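Request:
send_rows:
  deltas: "0 0.08 0 0 0 0; 0 0.2 0 0 0 0; -0.01 0.34 0 0 0 0; -0.01 0.49 0 0 0 0; -0.01 0.64 0 0 0 0; -0.02 0.79 0 0 0 0; -0.02 0.94 0 0 0 0"

```text
t: 26.73
tcp_pos: [0.5274, -0.1197, 0.2164]
orientation: [2.29, -2.148, -0.004]
force: [0.0, 0.3, 0.5]
grip_width: 1.003
```

Request:
send_rows:
  deltas: "0 0.15 0 0 0 0; 0 0.31 0 0 0 0; -0.01 0.47 0 0 0 0; -0.01 0.63 0 0 0 0; -0.02 0.79 0 0 0 0; -0.02 0.94 0 0 0 0"

```text
t: 27.23
tcp_pos: [0.5224, 0.1154, 0.2165]
orientation: [2.29, -2.147, -0.002]
force: [1.1, -0.0, 0.0]
grip_width: 1.0
```

Request:
send_rows:
  deltas: "0 0.15 0 0 0 0; 0 0.31 0 0 0 0; -0.01 0.47 0 0 0 0; -0.01 0.63 0 0 0 0; -0.02 0.77 0 0 0 0; -0.02 0.87 0 0 0 0; -0.02 0.92 0 0 0 0; -0.02 0.935 0 0 0 0; -0.02 0.935 0 0 0 0; -0.02 0.935 0 0 0 0"

```text
t: 28.07
tcp_pos: [0.5188, 0.3462, 0.2176]
orientation: [2.29, -2.149, 0.0]
force: [-0.4, -0.2, 0.4]
grip_width: 0.998
```

```bash
python3 - <<'E'
from h import *
s=sensors.get_state();o=s["orientation"];print(s["tcp_pos"],s["orientation"],2*np.degrees(np.arctan2(o[1],o[0]))-90)
i,K,T=grab("scene"); crop(i,100,90,300,240,4,"s8")
E
```

```text
[0.51883938 0.34622445 0.21755428] [ 2.28984687e+00 -2.14851829e+00  2.65241950e-05] -176.35235239550778
```

View pics/s8.png

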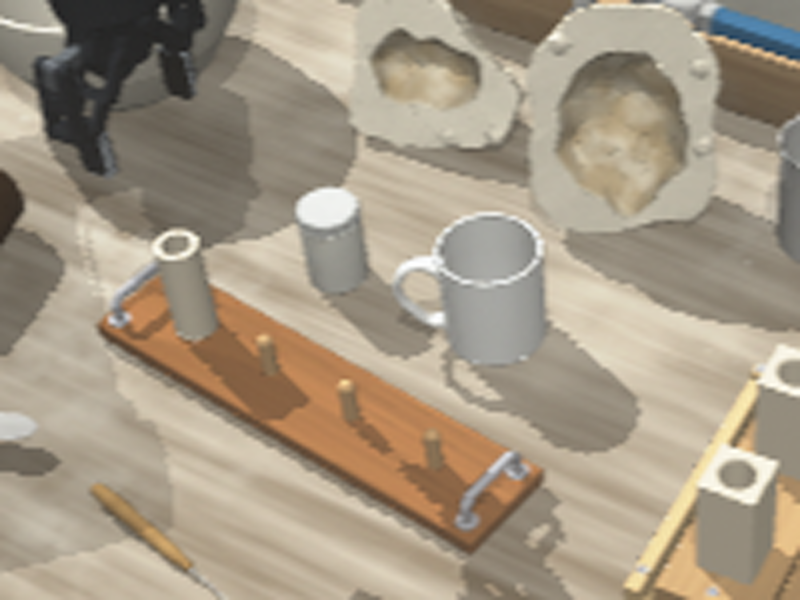

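Descend to TCP z 0.085.

Request:
send_rows:
  deltas: "0.004 0.002 -0.08 0 0 0; 0.004 0.002 -0.18 0 0 0; 0.004 0.002 -0.28 0 0 0; 0.004 0.002 -0.36 0 0 0; 0.004 0.002 -0.43 0 0 0; 0.004 0.002 -0.49 0 0 0; 0.004 0.002 -0.52 0 0 0; 0.004 0.002 -0.532 0 0 0; 0.004 0.002 -0.532 0 0 0; 0.004 0.002 -0.532 0 0 0"

```text
t: 28.95
tcp_pos: [0.5205, 0.3477, 0.0864]
orientation: [-2.29, 2.148, -0.001]
force: [-0.1, 0.3, 0.4]
grip_width: 1.0
```

Request:
send_rows:
  deltas: "0 0 0 0 0 0; 0 0 0 0 0 0; 0 0 0 0 0 0; 0 0 0 0 0 0; 0 0 0 0 0 0; 0 0 0 0 0 0; 0 0 0 0 0 0; 0 0 0 0 0 0; 0 0 0 0 0 0; 0 0 0 0 0 0; 0 0 0 0 0 0"
  fingers: 255

```text
t: 29.87
tcp_pos: [0.5202, 0.348, 0.0858]
orientation: [-2.291, 2.148, -0.0]
force: [-0.0, 0.7, 5.7]
grip_width: 0.362
```

Request:
send_rows:
  deltas: "0 0 0.04 0 0 0; 0 0 0.1 0 0 0; 0 0 0.18 0 0 0; 0 0 0.28 0 0 0; 0 0 0.38 0 0 0; 0 0 0.48 0 0 0; 0 0 0.56 0 0 0; 0 0 0.6 0 0 0; 0 0 0.6 0 0 0"

```text
t: 30.62
tcp_pos: [0.5205, 0.3482, 0.2377]
orientation: [-2.289, 2.146, -0.0]
force: [0.7, -0.7, -0.4]
grip_width: 0.359
```

```bash
python3 - <<'E'
from h import *
s=sensors.get_state();print(s["tcp_pos"])
i,K,T=grab("scene"); crop(i,100,60,300,210,4,"s9")
E
```

```text
[0.52054453 0.34820606 0.23768663]
```

View pics/s9.png

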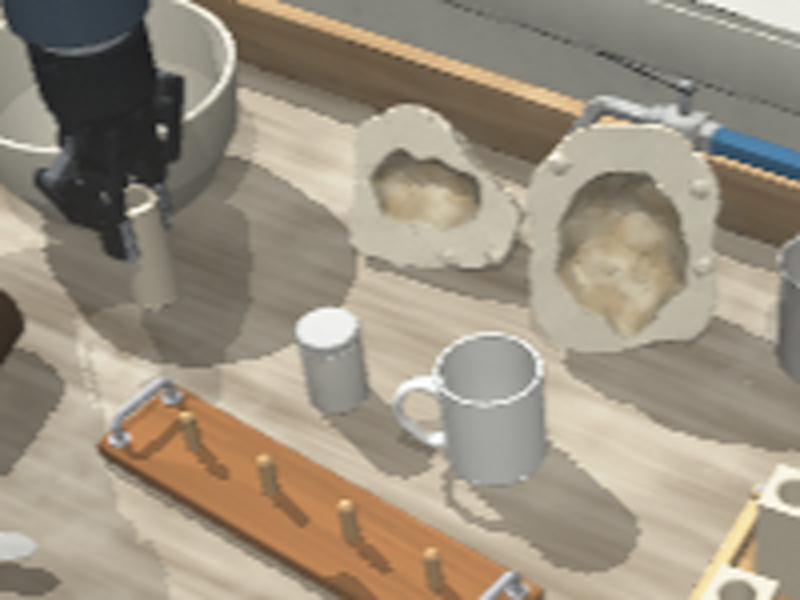

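Request:
send_rows:
  deltas: "0 -0.05 0 0 0 0; 0 -0.13 0 0 0 0; 0 -0.23 0 0 0 0; 0 -0.35 0 0 0 0; 0 -0.47 0 0 0 0; 0 -0.6 0 0 0 0; 0 -0.725 0 0 0 0"

```text
t: 31.25
tcp_pos: [0.5185, 0.1642, 0.2332]
orientation: [2.289, -2.146, -0.002]
force: [1.0, -0.1, 0.1]
grip_width: 0.357
```

Request:
send_rows:
  deltas: "0 -0.12 0 0 0 0; 0 -0.24 0 0 0 0; 0 -0.36 0 0 0 0; 0 -0.48 0 0 0 0; 0 -0.6 0 0 0 0; 0 -0.725 0 0 0 0"

```text
t: 31.75
tcp_pos: [0.5183, -0.0165, 0.2333]
orientation: [2.29, -2.147, -0.004]
force: [0.9, 0.2, 0.4]
grip_width: 0.355
```

Request:
send_rows:
  deltas: "0 -0.12 0 0 0 0; 0 -0.24 0 0 0 0; 0.01 -0.36 0 0 0 0; 0.01 -0.48 0 0 0 0; 0.016 -0.58 0 0 0 0; 0.016 -0.66 0 0 0 0; 0.016 -0.71 0 0 0 0; 0.016 -0.725 0 0 0 0; 0.016 -0.725 0 0 0 0; 0.016 -0.725 0 0 0 0"

```text
t: 32.58
tcp_pos: [0.5236, -0.1954, 0.2346]
orientation: [2.291, -2.149, -0.002]
force: [-0.2, 0.3, -1.4]
grip_width: 0.357
```

```bash
python3 - <<'E'
from h import *
s=sensors.get_state();o=s["orientation"];print(s["tcp_pos"],s["orientation"],2*np.degrees(np.arctan2(o[1],o[0]))-90)
i,K,T=grab("scene"); crop(i,240,90,440,290,4,"s10")
E
```

```text
[ 0.5235587  -0.19543781  0.23460561] [ 2.29137761e+00 -2.14870489e+00 -1.94330770e-03] -176.3191077363102
```

View pics/s10.png

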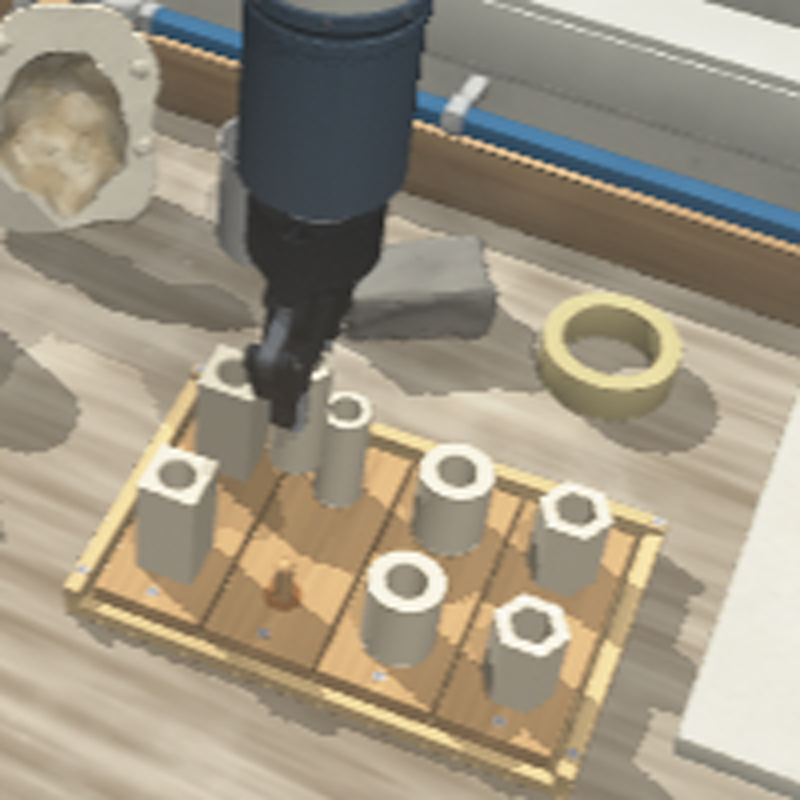

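Request:
send_rows:
  deltas: "0.002 0 -0.08 0 0 0; 0.002 0 -0.17 0 0 0; 0.002 0 -0.25 0 0 0; 0.002 0 -0.3 0 0 0; 0.002 0 -0.34 0 0 0; 0.002 0 -0.37 0 0 0; 0.002 0 -0.4 0 0 0; 0.002 0 -0.43 0 0 0; 0.002 0 -0.43 0 0 0"

```text
t: 33.38
tcp_pos: [0.5239, -0.1956, 0.1265]
orientation: [2.291, -2.148, -0.003]
force: [-0.1, 0.6, -2.1]
grip_width: 0.36
```

Request:
send_rows:
  deltas: "0 0 -0.03 0 0 0; 0 0 -0.06 0 0 0; 0 0 -0.09 0 0 0; 0 0 -0.11 0 0 0; 0 0 -0.128 0 0 0; 0 0 -0.128 0 0 0"

```text
t: 33.88
tcp_pos: [0.5238, -0.1959, 0.0946]
orientation: [2.291, -2.149, -0.003]
force: [-0.9, 0.8, -1.1]
grip_width: 0.36
```

Request:
send_rows:
  deltas: "0 0 -0.005 0 0 0; 0 0 -0.01 0 0 0; 0 0 -0.016 0 0 0; 0 0 -0.016 0 0 0"

```text
t: 34.22
tcp_pos: [0.5246, -0.196, 0.0919]
orientation: [-2.291, 2.149, -0.001]
force: [1.3, 0.2, -0.6]
grip_width: 0.358
```

Request:
send_rows:
  deltas: "0 0 -0.003 0 0 0; 0 0 -0.006 0 0 0; 0 0 -0.006 0 0 0"

```text
t: 34.47
tcp_pos: [0.5247, -0.1962, 0.0917]
orientation: [-2.292, 2.148, -0.002]
force: [-2.7, 1.5, 7.5]
grip_width: 0.364
```

Seated at the expected height. Release, rise, and move back out of the views.

Request:
send_rows:
  deltas: "0 0 0 0 0 0; 0 0 0 0 0 0; 0 0 0 0 0 0; 0 0 0 0 0 0; 0 0 0 0 0 0; 0 0 0 0 0 0; 0 0 0 0 0 0; 0 0 0 0 0 0"
  fingers: 0

```text
t: 35.13
tcp_pos: [0.5244, -0.196, 0.0902]
orientation: [2.292, -2.149, -0.0]
force: [0.6, 0.3, 0.1]
grip_width: 1.002
```

Request:
send_rows:
  deltas: "0 0 0.05 0 0 0; 0 0 0.12 0 0 0; 0 0 0.22 0 0 0; 0 0 0.34 0 0 0; 0 0 0.46 0 0 0; 0 0 0.58 0 0 0; 0 0 0.6 0 0 0; 0 0 0.6 0 0 0"

```text
t: 35.8
tcp_pos: [0.5256, -0.1963, 0.243]
orientation: [-2.289, 2.147, -0.007]
force: [-0.4, 0.3, -0.2]
grip_width: 1.002
```

Request:
send_rows:
  deltas: "-0.1 0.1 0 0 0 0; -0.2 0.22 0 0 0 0; -0.3 0.35 0 0 0 0; -0.4 0.48 0 0 0 0; -0.5 0.6 0 0 0 0; -0.6 0.72 0 0 0 0; -0.65 0.8 0 0 0 0; -0.65 0.8 0 0 0 0; -0.65 0.8 0 0 0 0"

```text
t: 36.55
tcp_pos: [0.361, 0.0046, 0.2395]
orientation: [2.295, -2.145, -0.001]
force: [0.2, 0.8, -0.4]
grip_width: 0.997
```

```bash
python3 - <<'E'
from h import *
s=sensors.get_state();print(s["tcp_pos"],s["t"])
i,K,T=grab("scene"); crop(i,110,100,430,290,2.5,"s11")
i,K,T=grab("top"); crop(i,90,130,420,260,2.4,"t11")
E
```

```text
[0.36101797 0.0046421  0.23952125] 36.55
```

View pics/s11.png

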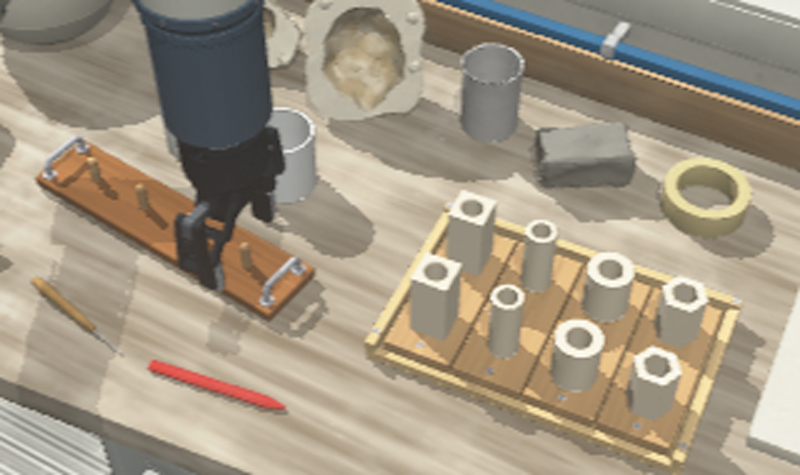

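View pics/t11.png

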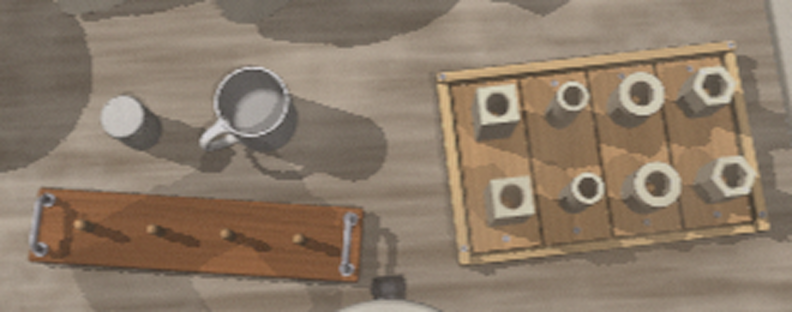

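```bash
python3 - <<'E'
from h import *
from workcell import order
i,K,T=grab("top"); a=cv2.imread("pics/top0.png")
d=cv2.absdiff(i,a).max(2)
for n,(x,y,r) in {"jar":(143,180,13),"mug":(193,175,20)}.items():
    g0=cv2.cvtColor(a,cv2.COLOR_BGR2GRAY)[y-r:y+r,x-r:x+r].astype(np.float32); g1=cv2.cvtColor(i,cv2.COLOR_BGR2GRAY)[y-r:y+r,x-r:x+r].astype(np.float32)
    print(n,"px shift",cv2.phaseCorrelate(g0,g1),"diff px",(d[y-r:y+r,x-r:x+r]>40).sum())
print(sensors.get_state()["joint_vel"].round(3)); print(order.hand_in())
E
```

```text
jar px shift ((0.5694818093244507, 0.5618753639684027), 1.0115415538125896) diff px 0
mug px shift ((0.027341140690680277, 0.06435658013235823), 0.9830454248189926) diff px 0
[-0.01   0.006  0.007 -0.001 -0.004 -0.005]
the job is handed in; nothing more can be done
None
```

All four props are on their matching front pegs, and the job was handed in at about 37 s of the 125 s allowed. Left to right, the front row now reads square, slim round, wide round, hexagonal, the same as the back row.

- **Seating:** Each prop met the rack at its expected resting height, with at most 8 N of contact force. After release, the pictures from both cameras showed all four upright, centred on their pegs and in the right order. I did not measure their final positions in the images; I only looked.
- **Jar and mug:** Comparing the top view before and after, no pixels changed noticeably at either one. A separate shift estimate gave about 0.05 pixel for the mug but about 0.6 pixel for the jar. I take the jar figure as an artefact of the method on a small, plain patch, since no pixels changed there, but the two checks do disagree.
- **Arm:** It was at rest, open and clear of everything when I handed in.

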